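# Reload the pipette-tip box

### The job

Reload the pipette-tip box, in this order: first put the spent rack (bare dark holes, no tips) in the orange return tray, standing flat on its floor; next set the navy tub upright in the middle of the grey mat, its long side along the mat's; then lower the full rack (yellow tips) into the tub until it is fully home, never tipping it over; last put the teal lid squarely on the rack, fully down. Leave the two bottles and the green tube rack alone.

Things in the scene. Friction and masses are not known exactly. Their poses are not given: they have to be found in the camera images.
- mat: flat dark-grey bench mat, 130 x 80 x 4 mm, fixed; origin under its centre, x along the long side; its top is 4 mm above the origin
- tray: shallow orange return tray, open at the top, 160 (x) x 130 (y) mm outside, walls 4 mm thick and 18 mm high, floor top 4 mm above the bench, fixed; origin under its centre; the rack fits in it at any yaw
- tub: navy open-topped tub of the tip box, empty, 102 (x, long) x 52 (y) x 45 mm high outside, walls and floor 3 mm, so 96 x 46 mm inside; about 120 g, loose; origin at the centre of its underside, z up. Take it across its 52 mm width by its outer walls
- full_rack: full tip rack: ivory, 36 yellow tips standing 6 mm out of its top; 100 g, loose. Flange 106 (x, long) x 56 (y) mm, 28 to 38 mm above the origin (grip it across 56 mm), over a skirt 88 x 38 mm (lowest 8 mm: 84 x 34) on which it stands. Origin: centre of underside, z up. Home in the tub, either way round, the flange rests on the rim, origin 17 mm above the tub's; play 4 mm each way
- spent_rack: spent tip rack: same ivory body, sizes and origin as the full rack, but no tips, only 36 dark holes in its flat top; about 60 g, loose
- lid: teal lid, lying open side down, 38 mm high, 70 g, loose. Lower rim 118 (x, long) x 68 (y) mm, 11 mm high (mouth 113 x 63, 8 mm deep, then a ledge); above it a block 106 x 56 mm: grip that across 56 mm, fingertips above the rim. Origin: centre of underside, z up. Fully down, either way round, the ledge rests on the rack's flange, origin 30 mm above the rack's; play 3.5 mm each way
- brown_bottle: bystander: brown reagent bottle with a paper label and black cap, 56 mm across, 110 mm tall, origin at the centre of its underside; leave alone
- white_bottle: bystander: white bottle with blue cap, 50 mm across, 100 mm tall, origin at the centre of its underside; leave alone
- tube_rack: bystander: bright-green tube rack, 60 (x) x 150 (y) mm, 50 mm high, holding blue-capped tubes up to 80 mm high, origin at the centre of its underside; leave alone

How it is judged:
By the outcome, as a careful person would: the job done as asked, in the order asked, and still so for the second after the job is handed in, with the robot touching nothing.
It also fails if it takes over 128 s, if anything falls off the work surface, if the arm or the gripper's body presses on something with over 40 N, if the wrist force passes 120 N, or if a joint passes its speed limit or range.

### The arm

A 7-joint arm with a two-finger parallel gripper is mounted at the origin on the work surface. World frame = base frame: x ahead of the robot, y to its left, z up, the work surface at z = 0. Lengths are in m, angles in rad, forces in N, time in s.
With the tool pointing down it reaches from about 0.425 to 0.925 m from the base axis. Payload 6.8 kg.
Tool frame: the origin (TCP) lies at the very end of the fingers, on their centre line; the grasp point (between the pads) lies 19 mm behind it; z points along the fingers, y is the line along which they close (so a half turn about z gives the same grasp; the last joint's range is limited). The gripper opens to 85 mm and grips with 20 to 120 N. Pads are 22 mm wide; open, the fingers measure 114 mm over their backs; the gripper's body (76 mm by 85 mm) begins 54 mm behind the grasp point. The pads swing forward as they close: fully open they stand 13 mm farther back than shut.
Start: joints at [-1.391, 0.477, 0.022, 1.555, -0.011, 1.109, -0.083], TCP at [0.192, 0.647, 0.231] pointing down, gripper open.
Joint ranges: [-2.96, 2.96], [-0.34, 2.1], [-1.41, 1.46], [0.24, 2.44], [-1.37, 4.51], [0.17, 1.92], [-2.96, 2.96]. Speed limits (rad/s): [2.39, 2.39, 3.14, 3.14, 3.14, 3.14, 3.14].

### API

Orientations are given as a unit quaternion [w, x, y, z].
In Python, from station import bot, camrig, job, telemetry gives the robot as it stands (bot), with the cameras (camrig), the job (job) and the readings (telemetry).
- The arm moves only by the tool step_hand, called as a command line: name --argument value ..., lists and objects as JSON in quotes. Schema: {"type":"object","properties":{"ticks":{"type":"array","items":{"type":"array","prefixItems":[{"type":"array","items":{"type":"number"},"minItems":3,"maxItems":3},{"type":"number"},{"type":"number"}],"minItems":3,"maxItems":3},"minItems":1,"maxItems":20},"squeeze":{"type":"number"},"only":{"type":"string"},"quiet":{"type":"boolean"},"lines":{"type":"string"}},"required":["ticks"],"additionalProperties":false}. ticks is a list of rows, 1 to 20 of them, each written [[dx, dy, dz], turn, opening]: dx, dy, dz in m, then a turn about the tool's z in rad, then the opening from 0.0 (shut) to 1.0 (fully open); each row shifts and turns the commanded pose from where the row before left it, along the tool's axes as they then stand; what a row does not reach is not made up. A row lasts 1/10 s, in which the tool goes at most 0.05 m and 0.15 rad, less where a joint would pass 70% of its speed; a pose out of reach is approached as far as the arm can. The fingers move at their own pace and stop on an object; squeeze is the grip in N (left out, the last holds). Time passes only in rows, so rows that do not move let the fingers close. The tool returns the time, the measured TCP pose, the force, the opening and the grip force at its end. only (a regular expression) keeps the lines of the reply that match it, lines (a string "A,B") keeps lines A to B, and quiet returns only ok. Input that does not fit is refused with a message, and nothing moves.
- telemetry.get_obs(): the state, without advancing time (a new reading comes with each control period).
- camrig.read_camera(name): name is "scene" or "side" or "wrist"; returns the picture (420x560x3 uint8, blue, green, red); there is no depth.
- camrig.camera_info(name): a dict with "vertical_fov" (degrees; the focal length in pixels is half the picture's height over the tangent of half this angle, whatever the lens; pixels are square), "cx", "cy" (the principal point, pixels), "view" (4x4, takes a point from world to camera coordinates); the wrist camera has in their place "hand_eye" (4x4, takes a point from camera to tool coordinates, whose origin is the TCP and whose axes are the flange's). Camera axes: x right, y up, looking along -z (the intrinsics and any distortion apply to the point x, -y, -z); pixel columns grow to the right and rows downward; lengths in m; the calibration is good to about 2 mm. A picture is of the moment at which its call begins: read the wrist's pose just before it. camera_info takes no time and is no camera call.
- job.hand_in(): hands the job in; it is judged then, once.
The state is a dict: "t": time; "q": joint angles; "joint_vel": joint speeds; "joint_torque": joint torques, N m; "eef_pos": TCP position; "tool_rot": TCP orientation; "contact_force": force on the tool from outside, world axes, zero at the start; "torque": the same for the moment, N m; "gripper_width": opening from 0.0 (shut) to 1.0 (fully open); "grasp_force": force on a finger pad.
Only numpy, scipy, OpenCV 4.12 (cv2) and the standard library are available. Lean on these libraries where they do the work, as an engineer would, in place of code of your own. Each camera call takes 0.05 s, during which the arm holds its last target. There are 200 camera calls.

## Working session

There is one attempt and no reset: what is moved stays moved. The work goes in short steps, Python scripts to look and compute and a tool call to move; the robot and the scene stay as the last step left them, time stands still between calls to the robot, and variables do not carry over. Pictures are saved under pics/ and viewed, at most 14 in all, crops included, and the job is handed in when it is done.

```bash
ls; mkdir -p pics
```

Run:
```python
from station import bot, camrig, job, telemetry
import cv2,numpy as np
np.set_printoptions(precision=4,suppress=True)
for n in("scene","side","wrist"):
    print(n,camrig.camera_info(n)); 
o=telemetry.get_obs();print(o['t'],o['eef_pos'],o['tool_rot'],o['q'])
for n in("scene","side","wrist"):cv2.imwrite(f"pics/{n}0.png",camrig.read_camera(n))
```

```text
pics
station.py
scene {'vertical_fov': 55.24833304725981, 'cx': 284.9036163027013, 'cy': 211.39600041198912, 'view': array([[-0.8566,  0.5155,  0.0207,  0.5174],
       [-0.2774, -0.494 ,  0.8241,  0.1102],
       [ 0.435 ,  0.7002,  0.5661, -1.2731],
       [ 0.    ,  0.    ,  0.    ,  1.    ]])}
side {'vertical_fov': 52.21038297420144, 'cx': 279.38623951054257, 'cy': 209.15061816251503, 'view': array([[ 0.8328, -0.5534,  0.0152, -0.5056],
       [ 0.3324,  0.5219,  0.7856, -0.2388],
       [-0.4426, -0.6492,  0.6186, -0.9074],
       [ 0.    ,  0.    ,  0.    ,  1.    ]])}
wrist {'vertical_fov': 63.503860935637384, 'cx': 282.9599329025045, 'cy': 206.92903179676043, 'hand_eye': array([[ 0.0003,  0.9523,  0.3051,  0.0773],
       [ 1.    , -0.0005,  0.0004, -0.0002],
       [ 0.0005,  0.3051, -0.9523, -0.1425],
       [ 0.    ,  0.    ,  0.    ,  1.    ]])}
0.0 [0.1915 0.6467 0.2303] [-0.0001  0.1434  0.9897 -0.0009] [-1.3911  0.4778  0.0223  1.5564 -0.0115  1.1093 -0.0831]
```

View pics/scene0.png

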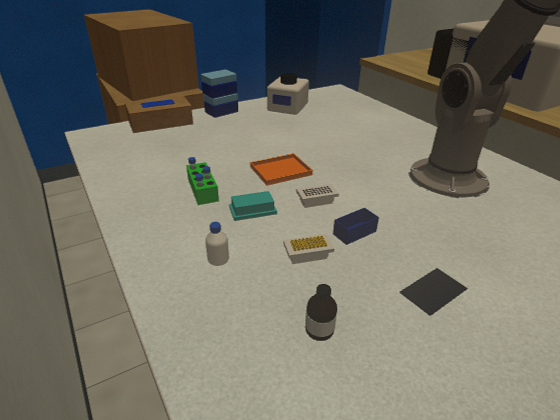

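View pics/side0.png

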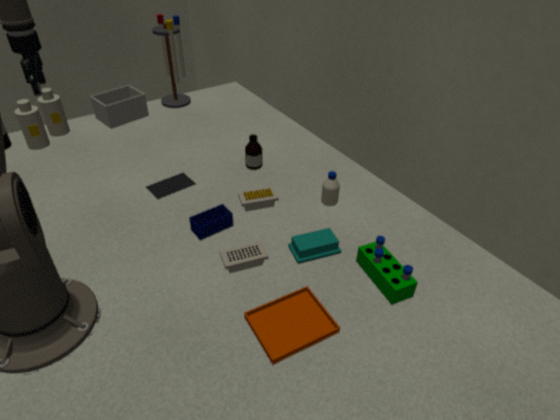

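The scene view shows the spent rack at (317,191), tub (356,226), full rack (309,245), lid (253,204), tray (281,168) and mat (434,290). The side view has spent (244,255), tub (211,222), full (258,197), lid (315,245), tray (291,323) and mat (171,185).

Create h.py:
```python
from station import bot, camrig, job, telemetry
import cv2,numpy as np
from scipy.spatial.transform import Rotation as R
np.set_printoptions(precision=4,suppress=True)
def cam(n,o=None):
    c=camrig.camera_info(n);f=210/np.tan(np.radians(c['vertical_fov']/2))
    if n=='wrist':
        T=np.eye(4);T[:3,:3]=R.from_quat(np.roll(o['tool_rot'],-1)).as_matrix();T[:3,3]=o['eef_pos']
        V=np.linalg.inv(T@c['hand_eye'])
    else: V=c['view']
    return f,c['cx'],c['cy'],V
def ray(C,uv,z):
    f,cx,cy,V=C;M=np.linalg.inv(V)
    d=M[:3,:3]@np.array([(uv[0]-cx)/f,-(uv[1]-cy)/f,-1]);p=M[:3,3]
    return (p+d*(z-p[2])/d[2])
def proj(C,P):
    f,cx,cy,V=C;p=np.atleast_2d(P)@V[:3,:3].T+V[:3,3]
    return np.c_[cx+f*p[:,0]/-p[:,2],cy-f*p[:,1]/-p[:,2]]
```

Run:
```python
from h import *
S={'spent':((317,191),(244,255),.038),'tub':((356,222),(211,218),.045),'full':((309,243),(258,195),.044),'lid':((253,202),(315,242),.038),'tray':((281,168),(291,323),.012),'mat':((434,290),(171,185),.004),'brown':((321,336),(254,168),0),'white':((218,262),(330,204),0)}
for k,(a,b,z) in S.items(): print(k,ray(cam('scene'),a,z)[:2],ray(cam('side'),b,z)[:2])
```

```text
spent [ 0.4519 -0.0816] [ 0.4442 -0.0918]
tub [0.4581 0.0936] [0.4371 0.0673]
full [0.6033 0.1034] [0.5936 0.0892]
lid [ 0.6319 -0.1185] [ 0.6147 -0.1469]
tray [ 0.4465 -0.2861] [ 0.4382 -0.298 ]
mat [0.4303 0.3271] [0.4252 0.3213]
brown [0.7061 0.3013] [0.6902 0.2739]
white [0.7911 0.0136] [ 0.7777 -0.0091]
```

View pics/wrist0.png

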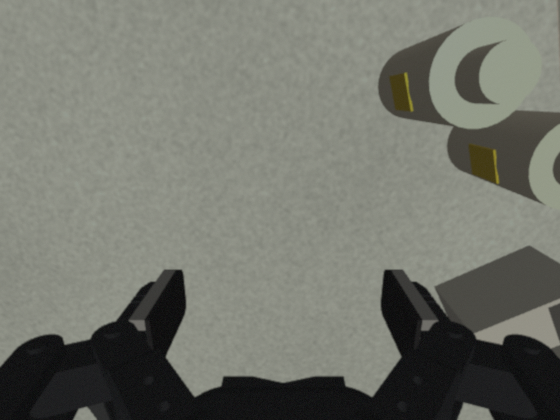

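The wrist view shows only distractors, with the fingers at the bottom of the picture. Next I move over the work area.

step_hand --ticks '[[[-0.031,-0.03,-0.006],0,1],[[-0.031,-0.03,-0.006],0,1],[[-0.031,-0.03,-0.006],0,1],[[-0.031,-0.03,-0.006],0,1],[[-0.031,-0.03,-0.006],0,1],[[-0.031,-0.03,-0.006],0,1],[[-0.031,-0.03,-0.006],0,1],[[-0.031,-0.03,-0.006],0,1],[[-0.031,-0.03,-0.006],0,1],[[-0.031,-0.03,-0.006],0,1],[[-0.031,-0.03,-0.006],0,1],[[-0.031,-0.03,-0.006],0,1],[[0,0,0],0,1],[[0,0,0],0,1],[[0,0,0],0,1]]'

```text
t: 1.65
eef_pos: [0.4454, 0.1974, 0.303]
tool_rot: [-0.0, 0.143, 0.99, -0.0]
contact_force: [0.5, 0.7, 0.3]
gripper_width: 0.998
grasp_force: 0.0
```

Run:
```python
from h import *
o=telemetry.get_obs();print(o['t'],o['eef_pos'],o['tool_rot'],o['q'])
cv2.imwrite("pics/w1.png",camrig.read_camera("wrist"))
np.save('w1.npy',o,allow_pickle=True)
```

```text
1.65 [0.4454 0.1974 0.303 ] [-0.0004  0.1427  0.9898 -0.    ] [-0.8099  0.09    0.2865  1.9157 -0.0284  1.1402  0.7718]
```

View pics/w1.png

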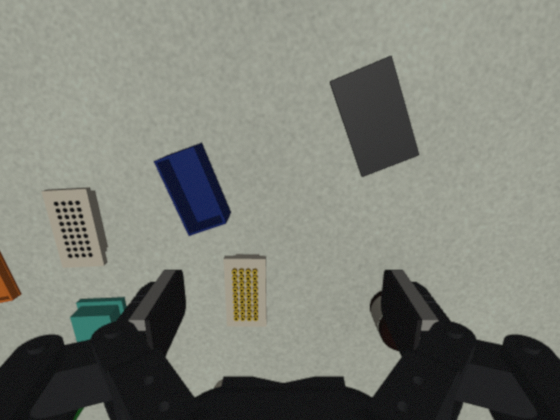

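The wrist view shows the mat at (375,115), tub (192,190), spent rack (75,228), full rack (245,290) and lid (100,320), with the tray at the left edge. An enlarged crop will give the corners.

Run:
```python
import cv2
a=cv2.imread('pics/w1.png')
cv2.imwrite('pics/w1c.png',cv2.resize(a[130:335,30:290],None,fx=2.9,fy=2.9,interpolation=cv2.INTER_CUBIC))
```

```text
(no output)
```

View pics/w1c.png

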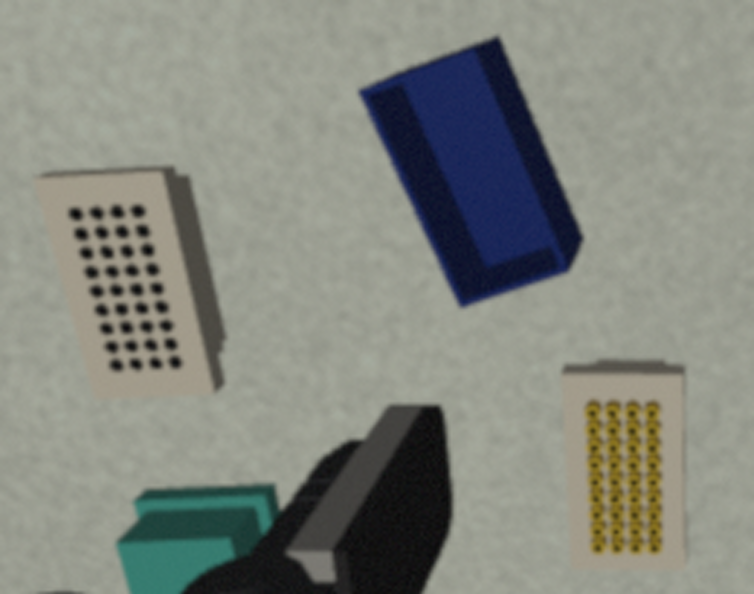

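Add to h.py:
```python
from scipy.optimize import least_squares
def fit(C,px,L,W,z,x0=None):
    """corners in order around, first edge px[0]-px[1] is the SHORT side; returns x,y,yaw(long axis),rms px"""
    px=np.array(px,float);loc=np.array([[L,W],[L,-W],[-L,-W],[-L,W]])/2
    g=np.array([ray(C,p,z)[:2] for p in px]);c=g.mean(0);d=g[0]+g[1]-g[2]-g[3];best=None
    for l in (loc,loc*[1,-1]):
        def r(s):
            a=s[2];P=l@np.array([[np.cos(a),np.sin(a)],[-np.sin(a),np.cos(a)]])+s[:2]
            return (proj(C,np.c_[P,np.full(4,z)])-px).ravel()
        s=least_squares(r,[*c,np.arctan2(d[1],d[0])])
        if best is None or s.cost<best[1].cost: best=(l,s)
    s=best[1];return np.r_[s.x[:2],np.degrees(s.x[2]),np.sqrt(2*s.cost/8)]
```

Run:
```python
from h import *
o=np.load('w1.npy',allow_pickle=True).item();C=cam('wrist',o)
k=lambda a:np.array(a)/2.9+[30,130]
print('spent',fit(C,k([(38,175),(163,168),(215,392),(97,398)]),.106,.056,.038))
print('tub',fit(C,k([(360,90),(478,48),(568,270),(460,306)]),.102,.052,.045))
print('full',fit(C,k([(563,373),(685,373),(685,570),(570,570)]),.106,.056,.038))
print('mat',fit(C,[(331,81),(391,57),(419,154),(362,176)],.13,.08,.004))
```

```text
spent [  0.4493  -0.084  166.4137   0.4645]
tub [   0.4453    0.0802 -177.7154    0.4038]
full [  0.6019   0.0978 162.7845   0.2521]
mat [   0.4285    0.3244 -174.6158    1.5238]
```

step_hand --ticks '[[[-0.0104,-0.0335,0.013],-0.006,1],[[-0.0104,-0.0335,0.013],-0.006,1],[[-0.0104,-0.0335,0.013],-0.006,1],[[-0.0104,-0.0335,0.013],-0.006,1],[[-0.0104,-0.0335,0.013],-0.006,1],[[-0.0104,-0.0335,0.013],-0.006,1],[[-0.0104,-0.0335,0.013],-0.006,1],[[-0.0104,-0.0335,0.013],-0.006,1],[[0,0,0],0,1],[[0,0,0],0,1],[[0,0,0],0,1]]'

```text
t: 2.8
eef_pos: [0.4561, -0.0822, 0.1994]
tool_rot: [-0.0, 0.118, 0.993, 0.0]
contact_force: [0.5, -0.3, -0.1]
gripper_width: 1.001
grasp_force: 0.0
```

Run:
```python
from h import *
o=telemetry.get_obs();print(o['eef_pos'],o['tool_rot'],o['q'])
im=camrig.read_camera("wrist");np.save('w2.npy',o,allow_pickle=True)
cv2.imwrite("pics/w2.png",cv2.resize(im,(784,588),interpolation=cv2.INTER_CUBIC))
```

```text
[ 0.4561 -0.0822  0.1994] [-0.      0.1183  0.993   0.0002] [-0.4212  0.1715  0.5245  2.1052 -0.1108  0.8906  1.5005]
```

View pics/w2.png

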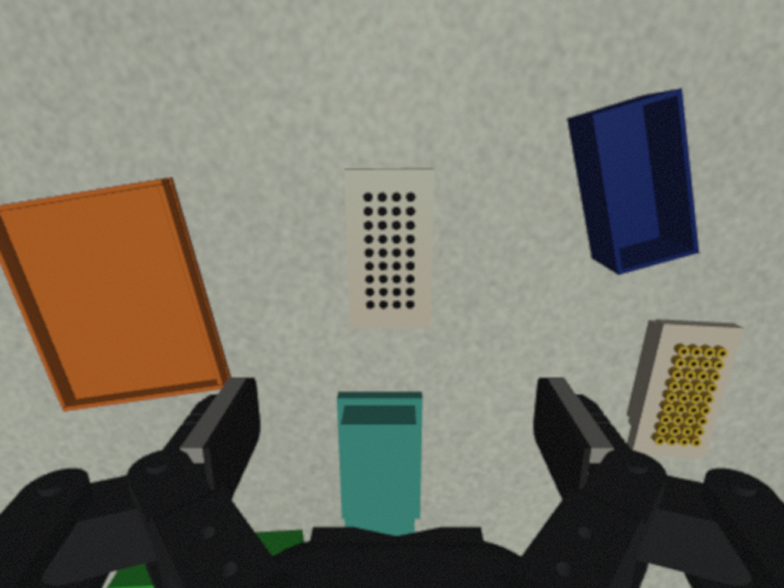

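Run:
```python
from h import *
o=np.load('w2.npy',allow_pickle=True).item();C=cam('wrist',o)
k=lambda a:np.array(a)/1.4
print('tcp-proj',proj(C,[ [.4561,-.0822,.2],[.4561,-.0822,.03]])*1.4)
print('spent',fit(C,k([(346,169),(433,169),(432,328),(350,326)]),.106,.056,.038))
print('tub',fit(C,k([(568,118),(682,89),(698,252),(619,274)]),.102,.052,.045))
print('full',fit(C,k([(660,320),(742,327),(706,458),(634,452)]),.106,.056,.038))
print('tray',fit(C,k([(0,206),(172,178),(230,384),(65,409)]),.16,.13,.018))
print('lid',[ray(C,k(p),z) for p,z in (((341,424),.038),((417,424),.038),((337,394),.011),((422,394),.011))])
```

```text
tcp-proj [[397.2121 380.6111]
 [396.6891 257.8682]]
spent [  0.4494  -0.0849 166.5528   0.7205]
tub [   0.4445    0.0755 -174.1467    4.7037]
full [  0.5998   0.0969 164.267    1.1721]
tray [  0.4439  -0.2857 173.7692   3.5217]
lid [array([ 0.5671, -0.1513,  0.038 ]), array([ 0.5803, -0.0967,  0.038 ]), array([ 0.5567, -0.1547,  0.011 ]), array([ 0.5724, -0.0897,  0.011 ])]
```

Corner fits give spent rack ≈ (0.449, −0.085), yaw 166.5°, tray ≈ (0.444, −0.286) and lid ≈ (0.625, −0.136). Descending on the spent rack.

step_hand --ticks '[[[0.002,-0.0014,0.035],0,1],[[0.002,-0.0014,0.035],0,1],[[0.0019,-0.0014,0.035],0,1],[[0,0,0.035],0,1],[[0,0,0.025],0,1],[[0,0,0.015],0,1],[[0,0,0.007],0,1],[[0,0,0],0,1],[[0,0,0],0,0.5],[[0,0,0],0,0.5],[[0,0,0],0,0.5],[[0,0,0],0,0.5],[[0,0,0],0,0.5],[[0,0,0],0,0.5]]' --squeeze 30

```text
t: 4.25
eef_pos: [0.4498, -0.0864, 0.0134]
tool_rot: [0.001, 0.12, 0.993, 0.0]
contact_force: [-1.6, 0.8, 5.2]
gripper_width: 0.651
grasp_force: 31.3
```

step_hand --ticks '[[[0,0,-0.01],0,0.5],[[0,0,-0.02],0,0.5],[[0,0,-0.03],0,0.5],[[0,0,-0.03],0,0.5],[[-0.004,-0.02,0],0,0.5],[[-0.006,-0.03,0],0,0.5],[[-0.006,-0.03,0],0,0.5],[[-0.006,-0.03,0],0,0.5],[[-0.006,-0.03,0],0,0.5],[[-0.006,-0.03,0],0,0.5],[[-0.005,-0.02,0],0,0.5],[[-0.002,-0.0055,0],0,0.5],[[0,0,0],-0.065,0.5],[[0,0,0],-0.065,0.5],[[0,0,0],0,0.5],[[0,0,0],0,0.5]]'

```text
t: 5.85
eef_pos: [0.4425, -0.2854, 0.1026]
tool_rot: [0.0, 0.055, 0.998, 0.0]
contact_force: [0.1, 0.3, -0.7]
gripper_width: 0.65
grasp_force: 32.5
```

Run:
```python
from h import *
o=telemetry.get_obs();print(o['eef_pos'],o['tool_rot'],o['q'])
im=camrig.read_camera("wrist");np.save('w3.npy',o,allow_pickle=True)
cv2.imwrite("pics/w3.png",cv2.resize(im,(784,588),interpolation=cv2.INTER_CUBIC))
```

```text
[ 0.4425 -0.2854  0.1026] [0.0001 0.0552 0.9985 0.0003] [ 0.0877  0.4352  0.4607  2.0458 -0.2884  0.7221  2.1899]
```

View pics/w3.png

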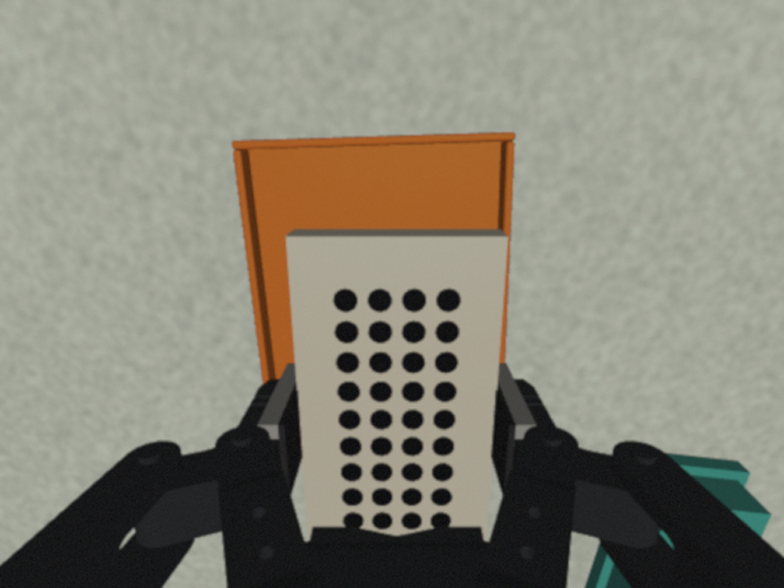

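The rack is held straight over the tray. The tray's far rim corners are at (235,144) and (514,135) in the enlarged view.

Run:
```python
from h import *
o=np.load('w3.npy',allow_pickle=True).item();C=cam('wrist',o)
a,b=[ray(C,np.array(p)/1.4,.018)[:2] for p in((235,144),(514,135))]
t=(b-a)/np.linalg.norm(b-a);n=np.array([t[1],-t[0]]);print(a,b,np.linalg.norm(b-a),'axis',np.degrees(np.arctan2(-n[1],-n[0])),'ctr',(a+b)/2+.08*n)
```

```text
[ 0.3603 -0.3508] [ 0.3704 -0.224 ] 0.1272670812602769 axis 175.44567871102365 ctr [ 0.4451 -0.2938]
```

step_hand --ticks '[[[-0.0015,-0.0035,0.02],-0.015,0.5],[[-0.0015,-0.0035,0.02],-0.01,0.5],[[0,0,0.02],0,0.5],[[0,0,0.014],0,0.5],[[0,0,0.006],0,0.5],[[0,0,0.003],0,0.5],[[0,0,0.0015],0,0.5],[[0,0,0],0,0.5],[[0,0,0],0,0.5]]'

```text
t: 6.8
eef_pos: [0.445, -0.2937, 0.0184]
tool_rot: [0.001, 0.042, 0.999, -0.0]
contact_force: [0.2, 0.2, -1.2]
gripper_width: 0.648
grasp_force: 32.6
```

step_hand --ticks '[[[0,0,0],0,0.75],[[0,0,0],0,0.82],[[0,0,0],0,0.82],[[0,0,0],0,0.82],[[0,0,-0.01],0,0.82],[[0,0,-0.02],0,0.82],[[0,0,-0.03],0,1],[[0,0,-0.03],0,1],[[0,0,-0.03],0,1],[[0,0,0],0,1],[[0,0,0],0,1]]'

```text
t: 7.9
eef_pos: [0.445, -0.2936, 0.1387]
tool_rot: [0.001, 0.042, 0.999, -0.0]
contact_force: [0.3, 0.0, -0.4]
gripper_width: 1.004
grasp_force: 0.0
```

Run:
```python
from h import *
o=telemetry.get_obs();print(o['eef_pos'],o['tool_rot'],o['q'])
im=camrig.read_camera("wrist");np.save('w4.npy',o,allow_pickle=True)
cv2.imwrite("pics/w4.png",im)
```

```text
[ 0.445  -0.2936  0.1387] [ 0.0009  0.0424  0.9991 -0.0001] [ 0.0749  0.3881  0.4887  2.0087 -0.251   0.8006  2.1946]
```

View pics/w4.png

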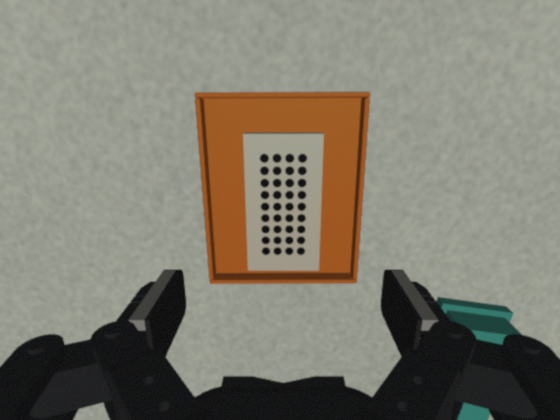

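The spent rack stands flat in the middle of the tray. Next is the tub.

step_hand --ticks '[[[0.0032,0.0373,-0.006],0,1],[[0.0032,0.0373,-0.006],0,1],[[0.0032,0.0373,-0.006],0,1],[[0.0032,0.0373,-0.006],0,1],[[0.0032,0.0373,-0.006],0,1],[[0.0032,0.0373,-0.006],0,1],[[0.0032,0.0373,-0.006],0,1],[[0.0032,0.0373,-0.006],0,1],[[0.0032,0.0373,-0.006],0,1],[[0.0032,0.0373,-0.006],0,1],[[0,0,0],-0.065,1],[[0,0,0],-0.06,1],[[0,0,0],0,1],[[0,0,0],0,1]]'

```text
t: 9.35
eef_pos: [0.4438, 0.0804, 0.197]
tool_rot: [-0.001, -0.019, 1.0, -0.0]
contact_force: [-0.0, -0.2, -0.4]
gripper_width: 1.004
grasp_force: 0.0
```

Run:
```python
from h import *
o=telemetry.get_obs();print(o['eef_pos'],o['tool_rot'],o['q'])
im=camrig.read_camera("wrist");np.save('w5.npy',o,allow_pickle=True)
cv2.imwrite("pics/w5.png",cv2.resize(im,(784,588),interpolation=cv2.INTER_CUBIC))
```

```text
[0.4438 0.0804 0.197 ] [-0.0008 -0.0191  0.9998 -0.0004] [-0.6157  0.1461  0.3295  2.1227 -0.0607  0.8832  1.3581]
```

View pics/w5.png

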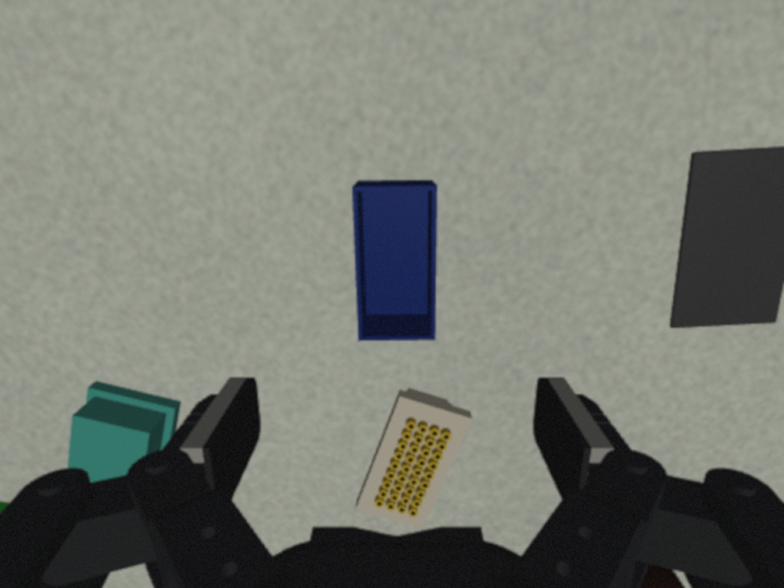

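The tub is centred, with rim corners at about (353,187), (437,187), (435,340) and (359,340). The mat is partly in view at the right.

Run:
```python
from h import *
o=np.load('w5.npy',allow_pickle=True).item();C=cam('wrist',o)
k=lambda a:np.array(a)/1.4
print('tub',fit(C,k([(353,187),(437,187),(435,340),(359,340)]),.102,.052,.045))
print('full',fit(C,k([(402,396),(471,415),(418,519),(357,507)]),.106,.056,.038))
```

```text
tub [   0.4455    0.0797 -177.2111    0.4983]
full [  0.5983   0.097  162.5352   2.2795]
```

step_hand --ticks '[[[-0.0017,-0.0008,0.035],0,1],[[0,0,0.035],0,1],[[0,0,0.035],0,1],[[0,0,0.035],0,1],[[0,0,0.025],0,1],[[0,0,0.015],0,1],[[0,0,0.007],0,1],[[0,0,0],0,1],[[0,0,0],0,0.45],[[0,0,0],0,0.45],[[0,0,0],0,0.45],[[0,0,0],0,0.45],[[0,0,0],0,0.45],[[0,0,0],0,0.45]]' --squeeze 40

```text
t: 10.8
eef_pos: [0.4469, 0.0804, 0.0118]
tool_rot: [0.001, -0.02, 1.0, 0.0]
contact_force: [-1.0, 0.0, 7.2]
gripper_width: 0.604
grasp_force: 41.8
```

step_hand --ticks '[[[0,0,-0.01],0,0.45],[[0,0,-0.02],0,0.45],[[0,0,-0.03],0,0.45],[[0,0,-0.03],0,0.45],[[0,0.02,0],0,0.45],[[0,0.03,0],0,0.45],[[0,0.03,0],0,0.45],[[0,0.03,0],0,0.45],[[0,0.02,0],0,0.45],[[0,0,0],0,0.45],[[0,0,0],0,0.45]]'

```text
t: 11.9
eef_pos: [0.4406, 0.2098, 0.1013]
tool_rot: [0.0, -0.02, 1.0, -0.0]
contact_force: [-0.5, -0.1, -1.3]
gripper_width: 0.603
grasp_force: 42.2
```

Run:
```python
from h import *
o=telemetry.get_obs();print(o['eef_pos'],o['tool_rot'],o['q'])
im=camrig.read_camera("wrist");np.save('w6.npy',o,allow_pickle=True)
cv2.imwrite("pics/w6.png",cv2.resize(im,(784,588),interpolation=cv2.INTER_CUBIC))
```

```text
[0.4406 0.2098 0.1013] [ 0.0001 -0.0205  0.9998 -0.0001] [-0.8031  0.3605  0.2778  2.1244 -0.1551  0.6752  1.1909]
```

View pics/w6.png

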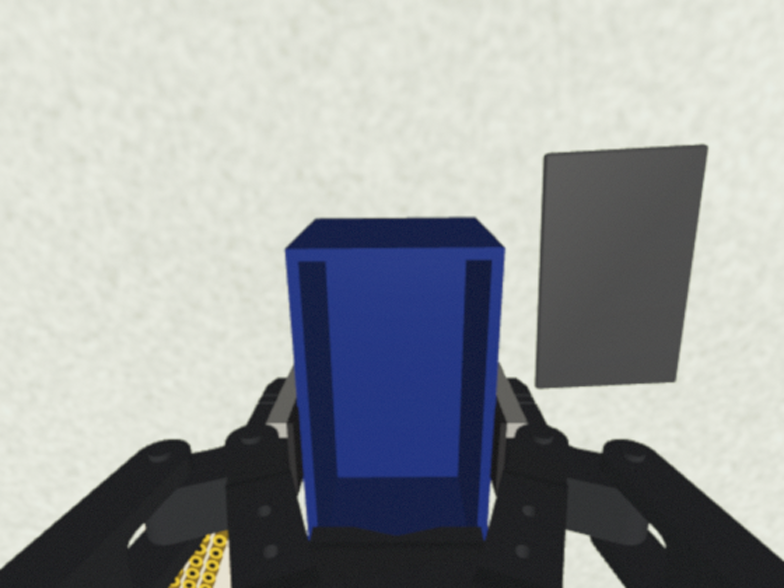

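The tub is held straight. The mat is fully visible, with corners at (545,154), (707,146), (676,381) and (536,387).

Run:
```python
from h import *
o=np.load('w6.npy',allow_pickle=True).item();C=cam('wrist',o)
p=np.array([(545,154),(707,146),(676,381),(536,387)])/1.4
print('mat',fit(C,p,.13,.08,.004))
g=np.array([ray(C,q,.004)[:2] for q in p]);print(g,g.mean(0),np.linalg.norm(np.roll(g,1,0)-g,axis=1))
```

```text
mat [   0.4283    0.3237 -174.374     1.5987]
[[0.3679 0.2785]
 [0.361  0.3562]
 [0.4876 0.3692]
 [0.4946 0.2908]] [0.4278 0.3237] [0.1273 0.0779 0.1272 0.0788]
```

step_hand --ticks '[[[0.0016,0.02,0],0,0.45],[[0.002,0.03,0],0,0.45],[[0.002,0.03,0],0,0.45],[[0.001,0.02,0],0,0.45],[[0.001,0.0151,0],0,0.45],[[0,0,0],-0.057,0.45],[[0,0,0],0,0.45],[[0,0,0],0,0.45]]'

```text
t: 12.75
eef_pos: [0.429, 0.3232, 0.1008]
tool_rot: [-0.0, -0.047, 0.999, -0.0]
contact_force: [-0.6, -0.1, -0.7]
gripper_width: 0.605
grasp_force: 42.1
```

Run:
```python
from h import *
o=telemetry.get_obs();print(o['eef_pos'],o['tool_rot'],o['q'])
im=camrig.read_camera("wrist");np.save('w7.npy',o,allow_pickle=True)
cv2.imwrite("pics/w7.png",cv2.resize(im[60:330,100:450],(784,605),interpolation=cv2.INTER_CUBIC)[:600])
```

```text
[0.429  0.3232 0.1008] [-0.0001 -0.0469  0.9989 -0.0004] [-0.9555  0.4276  0.2419  2.0112 -0.1505  0.7201  1.0435]
```

View pics/w7.png

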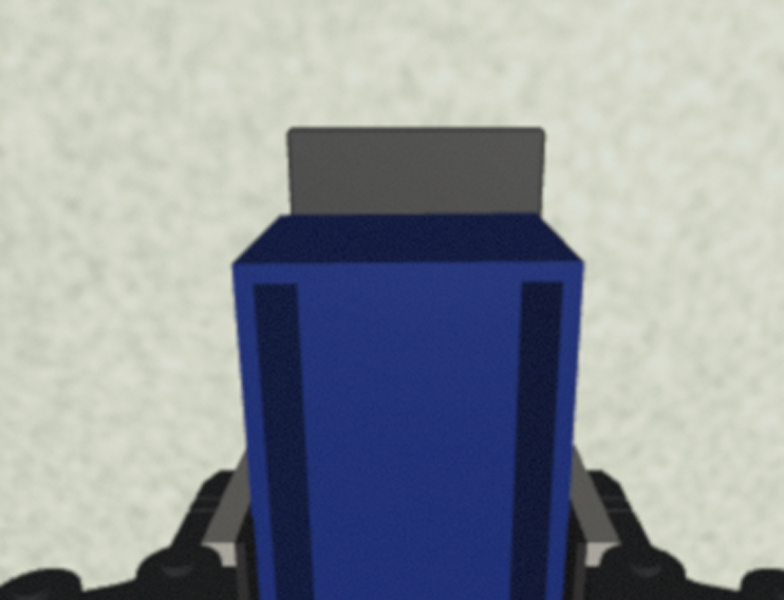

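Run:
```python
from h import *
o=np.load('w7.npy',allow_pickle=True).item();C=cam('wrist',o)
Rm=R.from_quat(np.roll(o['tool_rot'],-1)).as_matrix();tx,ty=Rm[:2,0],Rm[:2,1]
def edge(p,q,z,h):
    a,b=[ray(C,np.array(s)/2.24+[100,60],z)[:2] for s in(p,q)];c=(a+b)/2-h*tx
    d=b-a;print(np.linalg.norm(d),'ang rel',np.degrees(np.arctan2(d@-tx,d@ty)),c,'in tool',(c-o['eef_pos'][:2])@tx,(c-o['eef_pos'][:2])@ty)
edge((288,129),(545,128),.004,.065)
edge((280,215),(540,215),.089,.051)
edge((235,263),(583,261),.134,.051)
```

```text
0.07833926535951861 ang rel -0.23799257614516572 [0.4289 0.3245] in tool 4.535569099475891e-05 0.0012839718539232876
0.05288103395863063 ang rel -0.030222948119741983 [0.4277 0.3225] in tool 0.0013974347111143132 -0.0005919697687338214
0.05110528389523669 ang rel -0.37107328682598045 [0.4273 0.3223] in tool 0.001771788488003182 -0.0007033506695444695
```

step_hand --ticks '[[[-0.0015,0.0019,0.02],0,0.45],[[0,0,0.02],0,0.45],[[0,0,0.02],0,0.45],[[0,0,0.014],0,0.45],[[0,0,0.006],0,0.45],[[0,0,0.003],0,0.45],[[0,0,0.0015],0,0.45],[[0,0,0],0,0.45],[[0,0,0],0,0.45]]'

```text
t: 13.7
eef_pos: [0.4303, 0.3271, 0.0169]
tool_rot: [0.0, -0.049, 0.999, 0.0]
contact_force: [-0.4, -0.4, -0.5]
gripper_width: 0.599
grasp_force: 42.1
```

step_hand --ticks '[[[0,0,0],0,0.7],[[0,0,0],0,0.8],[[0,0,0],0,0.8],[[0,0,0],0,0.8],[[0,0,-0.01],0,0.8],[[0,0,-0.02],0,0.8],[[0,0,-0.03],0,1],[[0,0,-0.03],0,1],[[0,0,-0.03],0,1],[[0,0,-0.03],0,1],[[0,0,-0.03],0,1],[[0,0,0],0,1],[[0,0,0],0,1]]'

```text
t: 15.0
eef_pos: [0.4301, 0.3269, 0.1973]
tool_rot: [0.001, -0.049, 0.999, 0.001]
contact_force: [-0.1, 0.7, -0.0]
gripper_width: 1.001
grasp_force: 0.0
```

Run:
```python
from h import *
o=telemetry.get_obs();print(o['eef_pos'],o['tool_rot'],o['q'])
im=camrig.read_camera("wrist");np.save('w8.npy',o,allow_pickle=True)
cv2.imwrite("pics/w8.png",cv2.resize(im[60:330,100:450],(784,605),interpolation=cv2.INTER_CUBIC)[:600])
```

```text
[0.4301 0.3269 0.1973] [ 0.0006 -0.0486  0.9988  0.0007] [-0.9951  0.2964  0.2789  1.9312 -0.1013  0.9255  1.0011]
```

View pics/w8.png

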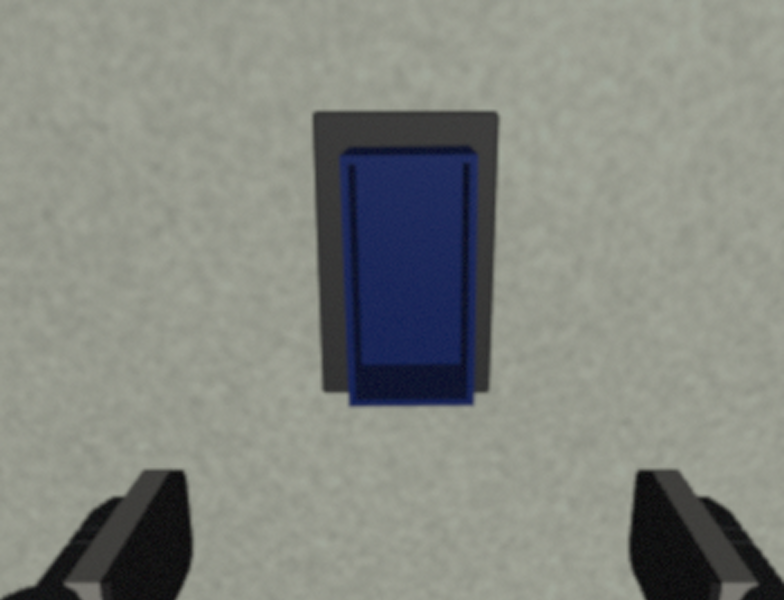

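Run:
```python
from h import *
o=np.load('w8.npy',allow_pickle=True).item();C=cam('wrist',o)
k=lambda a:np.array(a)/2.24+[100,60]
print('mat',fit(C,k([(313,112),(499,112),(489,391),(323,391)]),.13,.08,.004))
print('tub',fit(C,k([(341,153),(477,153),(474,405),(349,405)]),.102,.052,.049))
print('tubTopedge',fit(C,k([(341,153),(477,153),(474,405),(349,405)]),.102,.052,.047))
```

```text
mat [   0.4279    0.3245 -174.4803    0.8053]
tub [   0.4279    0.3264 -173.9643    0.402 ]
tubTopedge [   0.4283    0.3265 -173.9643    0.4691]
```

The tub is upright on the mat, within 2 mm of centre and aligned. Next is the full rack.

step_hand --ticks '[[[-0.0183,-0.0307,0],0,1],[[-0.0183,-0.0307,0],0,1],[[-0.0183,-0.0307,0],0,1],[[-0.0183,-0.0307,0],0,1],[[-0.0183,-0.0307,0],0,1],[[-0.0183,-0.0307,0],0,1],[[-0.0183,-0.0307,0],0,1],[[-0.0183,-0.0307,0],0,1],[[0,0,0],0.132,1],[[0,0,0],0.131,1],[[0,0,0],0.131,1],[[0,0,0],0,1],[[0,0,0],0,1]]'

```text
t: 16.35
eef_pos: [0.5988, 0.0964, 0.1952]
tool_rot: [-0.001, 0.146, 0.989, -0.001]
contact_force: [1.0, 0.9, 0.5]
gripper_width: 1.006
grasp_force: 0.0
```

Run:
```python
from h import *
o=telemetry.get_obs();print(o['eef_pos'],o['tool_rot'],o['q'])
im=camrig.read_camera("wrist");np.save('w9.npy',o,allow_pickle=True)
cv2.imwrite("pics/w9.png",cv2.resize(im[60:330,100:450],(784,605),interpolation=cv2.INTER_CUBIC)[:600])
```

```text
[0.5988 0.0964 0.1952] [-0.0009  0.1461  0.9893 -0.0006] [-0.6119  0.4291  0.4631  1.7854 -0.2249  0.9816  1.2186]
```

View pics/w9.png

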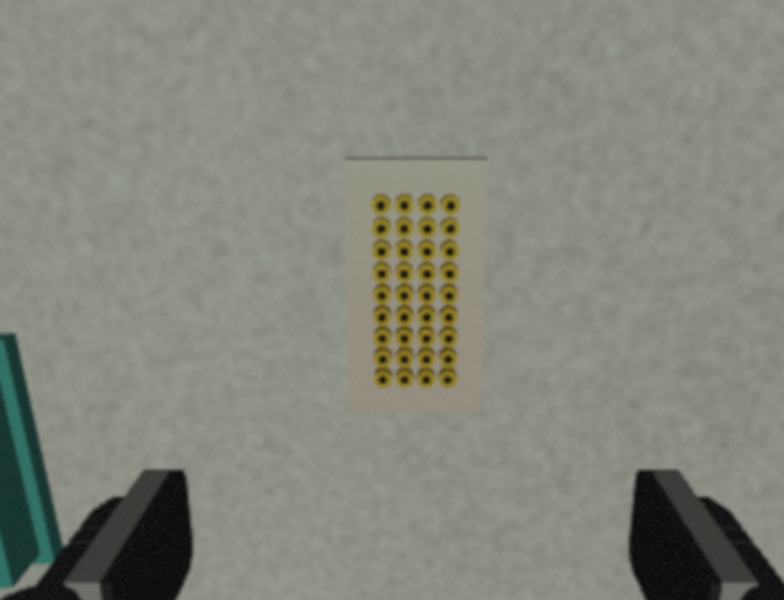

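The full rack is centred and aligned, with flange corners at (345,159), (488,159), (482,412) and (350,412). The lid is at the left edge.

Run:
```python
from h import *
o=np.load('w9.npy',allow_pickle=True).item();C=cam('wrist',o)
k=lambda a:np.array(a)/2.24+[100,60]
Rm=R.from_quat(np.roll(o['tool_rot'],-1)).as_matrix();tx,ty=Rm[:2,0],Rm[:2,1]
s=fit(C,k([(345,159),(488,159),(482,412),(350,412)]),.106,.056,.038)
print('full',s,'tool az',np.degrees(np.arctan2(tx[1],tx[0])))
d=s[:2]-o['eef_pos'][:2];print(d@tx,d@ty)
d=ray(C,k((60,563)),.011)[:2]-s[:2];print('lid corner',d@tx,d@ty)
```

```text
full [  0.6019   0.0976 163.2497   0.2873] tool az 163.19667268282132
-0.0026143905051795296 0.002011268974646153
lid corner -0.1475870566943711 -0.17782659850329524
```

step_hand --ticks '[[[-0.0026,0.002,0.035],0,1],[[0,0,0.035],0,1],[[0,0,0.035],0,1],[[0,0,0.035],0,1],[[0,0,0.023],0,1],[[0,0,0.013],0,1],[[0,0,0.006],0,1],[[0,0,0],0,1],[[0,0,0],0,0.5],[[0,0,0],0,0.5],[[0,0,0],0,0.5],[[0,0,0],0,0.5],[[0,0,0],0,0.5],[[0,0,0],0,0.5]]' --squeeze 40

```text
t: 17.8
eef_pos: [0.6035, 0.0978, 0.0158]
tool_rot: [0.001, 0.148, 0.989, 0.001]
contact_force: [-0.9, -0.8, 6.0]
gripper_width: 0.642
grasp_force: 42.7
```

step_hand --ticks '[[[0,0,-0.01],0,0.5],[[0,0,-0.02],0,0.5],[[0,0,-0.03],0,0.5],[[0,0,-0.03],0,0.5],[[0,0,-0.03],0,0.5],[[0,0,-0.01],0,0.5],[[0,0,0],0,0.5]]'

```text
t: 18.5
eef_pos: [0.6035, 0.0979, 0.1461]
tool_rot: [0.001, 0.148, 0.989, 0.001]
contact_force: [-0.0, 1.6, -1.0]
gripper_width: 0.649
grasp_force: 42.9
```

Run:
```python
from h import *
o=telemetry.get_obs();print(o['q']);Rm=R.from_quat(np.roll(o['tool_rot'],-1)).as_matrix()
d=np.array([.428,.3264])-o['eef_pos'][:2];print(d@Rm[:2,0],d@Rm[:2,1],np.degrees(np.arctan2(Rm[1,0],Rm[0,0])))
```

```text
[-0.5927  0.4928  0.4432  1.8181 -0.2658  0.886   1.2474]
0.23462523824188405 0.1672254762713504 162.9985387941756
```

step_hand --ticks '[[[0.0131,0.0098,0],0,0.5],[[0.03,0.022,0],0,0.5],[[0.03,0.022,0],0,0.5],[[0.04,0.028,0],0,0.5],[[0.04,0.028,0],0,0.5],[[0.03,0.022,0],0,0.5],[[0.03,0.022,0],0,0.5],[[0.02,0.014,0],0,0.5],[[0,0,0],-0.1,0.5],[[0,0,0],-0.1,0.5],[[0,0,0],-0.1,0.5],[[0,0,0],-0.098,0.5],[[0,0,0],0,0.5],[[0,0,0],0,0.5]]'

```text
t: 19.9
eef_pos: [0.4273, 0.3262, 0.1431]
tool_rot: [-0.001, -0.05, 0.999, -0.001]
contact_force: [0.5, -0.1, -2.0]
gripper_width: 0.643
grasp_force: 42.9
```

Run:
```python
from h import *
o=telemetry.get_obs();print(o['q']);Rm=R.from_quat(np.roll(o['tool_rot'],-1)).as_matrix()
d=np.array([.4295,.3266])-o['eef_pos'][:2];print(d@Rm[:2,0],d@Rm[:2,1],np.degrees(np.arctan2(Rm[1,0],Rm[0,0])),o['eef_pos'])
```

```text
[-1.0232  0.3703  0.3164  1.9835 -0.1559  0.8131  1.0511]
-0.0021846618466297074 0.00020694773817926998 -174.30816632808356 [0.4273 0.3262 0.1431]
```

step_hand --ticks '[[[-0.0022,0,0.015],0,0.5],[[0,0,0.025],0,0.5],[[0,0,0.02],0,0.5],[[0,0,0.01],0,0.5],[[0,0,0.006],0,0.5],[[0,0,0],0,0.5],[[0,0,0.005],0,0.5],[[0,0,0.005],0,0.5],[[0,0,0],0,0.5],[[0,0,0],0,0.5]]'

```text
t: 20.9
eef_pos: [0.431, 0.3265, 0.0584]
tool_rot: [0.0, -0.05, 0.999, 0.0]
contact_force: [0.1, 0.3, -0.7]
gripper_width: 0.645
grasp_force: 42.8
```

step_hand --ticks '[[[0,0,0.005],0,0.5],[[0,0,0.005],0,0.5],[[0,0,0.004],0,0.5],[[0,0,0.003],0,0.5],[[0,0,0],0,0.5],[[0,0,0],0,0.5]]'

```text
t: 21.5
eef_pos: [0.4309, 0.3265, 0.0412]
tool_rot: [-0.0, -0.051, 0.999, -0.0]
contact_force: [-0.7, -0.2, -1.0]
gripper_width: 0.643
grasp_force: 42.8
```

step_hand --ticks '[[[0,0,0.002],0,0.5],[[0,0,0.001],0,0.5],[[0,0,0],0,0.5],[[0,0,0],0,0.5]]'

```text
t: 21.9
eef_pos: [0.4309, 0.3265, 0.0383]
tool_rot: [0.0, -0.051, 0.999, 0.0]
contact_force: [-0.7, -0.3, -1.7]
gripper_width: 0.641
grasp_force: 42.8
```

step_hand --ticks '[[[0,0,0.001],0,0.5],[[0,0,0],0,0.5],[[0,0,0],0,0.5]]'

```text
t: 22.2
eef_pos: [0.4309, 0.3265, 0.0373]
tool_rot: [-0.0, -0.051, 0.999, 0.0]
contact_force: [0.3, 1.5, -1.4]
gripper_width: 0.648
grasp_force: 42.8
```

step_hand --ticks '[[[0,0,0],0,0.7],[[0,0,0],0,0.82],[[0,0,0],0,0.82],[[0,0,0],0,0.82],[[0,0,0],0,0.82],[[0,0,-0.01],0,0.82],[[0,0,-0.02],0,0.82],[[0,0,-0.03],0,1],[[0,0,-0.03],0,1],[[0,0,-0.03],0,1],[[0,0,-0.03],0,1],[[0,0,-0.01],0,1],[[0,0,0],0,1],[[0,0,0],0,1]]'

```text
t: 23.6
eef_pos: [0.4303, 0.3262, 0.1966]
tool_rot: [-0.0, -0.051, 0.999, -0.0]
contact_force: [0.4, 0.1, -0.0]
gripper_width: 1.004
grasp_force: 0.0
```

Run:
```python
from h import *
o=telemetry.get_obs();print(o['eef_pos'],o['tool_rot'],o['q'])
im=camrig.read_camera("wrist");np.save('w10.npy',o,allow_pickle=True);cv2.imwrite("pics/w10.png",im)
hsv=cv2.cvtColor(im,cv2.COLOR_BGR2HSV)
C=cam('wrist',o);c=proj(C,[[.4295,.3265,.059]]);print(c)
def bb(m):
    n,l,s,ct=cv2.connectedComponentsWithStats(m.astype(np.uint8))
    return sorted([(int(a[4]),a[:4].tolist()) for a in s[1:] if a[4]>60],reverse=True)[:4]
print('yellow',bb(cv2.inRange(hsv,(20,120,60),(35,255,255))),'navy',bb(cv2.inRange(hsv,(110,120,30),(130,255,255))))
y=cv2.morphologyEx(cv2.inRange(hsv,(20,120,60),(35,255,255)),cv2.MORPH_CLOSE,np.ones((9,9)))
cs=max(cv2.findContours(y,0,2)[0],key=cv2.contourArea);print(cv2.minAreaRect(cs))
# predicted flange corners if home
a=np.radians(-174.2);Q=np.array([[.053,.028],[.053,-.028],[-.053,-.028],[-.053,.028]])@np.array([[np.cos(a),np.sin(a)],[-np.sin(a),np.cos(a)]])+[.428,.3264]
for z in(.059,.065): print(z,proj(C,np.c_[Q,np.full(4,z)]).round(1).tolist())
```

```text
[0.4303 0.3262 0.1966] [-0.0005 -0.0507  0.9987 -0.0003] [-1.0442  0.302   0.3412  1.9335 -0.1248  0.9274  1.0301]
[[284.3307 192.5672]]
yellow [(411, [285, 168, 8, 70]), (410, [295, 168, 9, 70]), (409, [274, 168, 9, 70]), (406, [263, 168, 9, 70])] navy []
((283.5, 191.5), (91.0, 41.0), 90.0)
0.059 [[249.8, 127.3], [319.2, 127.3], [315.4, 247.8], [253.2, 247.7]]
0.065 [[249.1, 127.9], [320.0, 127.9], [316.0, 250.6], [252.7, 250.6]]
```

step_hand --ticks '[[[-0.0123,-0.04,0],0,1],[[-0.0123,-0.04,0],0,1],[[-0.0123,-0.04,0],0,1],[[-0.0123,-0.04,0],0,1],[[-0.0123,-0.04,0],0,1],[[-0.0123,-0.04,0],0,1],[[-0.0123,-0.04,0],0,1],[[-0.0123,-0.04,0],0,1],[[-0.0123,-0.04,0],0,1],[[-0.0123,-0.04,0],0,1],[[-0.0123,-0.04,0],0,1],[[-0.0123,-0.04,0],0,1],[[0,0,0],0.113,1],[[0,0,0],0.113,1],[[0,0,0],0.113,1],[[0,0,0],0,1],[[0,0,0],0,1]]'

```text
t: 25.35
eef_pos: [0.6256, -0.1359, 0.196]
tool_rot: [-0.001, 0.117, 0.993, -0.0]
contact_force: [0.4, -0.3, -0.9]
gripper_width: 1.0
grasp_force: 0.0
```

Run:
```python
from h import *
o=telemetry.get_obs();print(o['eef_pos'],o['tool_rot'],o['q'])
im=camrig.read_camera("wrist");np.save('w11.npy',o,allow_pickle=True);cv2.imwrite("pics/w11.png",im)
hsv=cv2.cvtColor(im,cv2.COLOR_BGR2HSV);m=cv2.inRange(hsv,(75,80,20),(100,255,255))
n,l,s,ct=cv2.connectedComponentsWithStats(m);print([a.tolist() for a in s[1:] if a[4]>100])
C=cam('wrist',o);i=1+np.argmax(s[1:,4]);lm=(l==i).astype(np.uint8)
c=max(cv2.findContours(lm,0,2)[0],key=cv2.contourArea);print(cv2.minAreaRect(c),cv2.approxPolyDP(c,3,True)[:,0].tolist())
V=hsv[...,2];x0,y0,w,h=s[i][:4]
for r in range(y0,y0+h,8): print(r,V[r,x0-2:x0+w+3:4].tolist())
```

```text
[ 0.6256 -0.1359  0.196 ] [-0.0011  0.1171  0.9931 -0.0002] [-0.2933  0.5054  0.5735  1.7066 -0.3117  1.0243  1.7236]
[[247, 119, 72, 122, 8259]]
((282.5, 179.5), (121.0, 71.0), 90.0) [[247, 119], [250, 235], [253, 240], [310, 240], [314, 234], [318, 121]]
119 [152, 114, 116, 116, 116, 117, 123, 121, 122, 123, 123, 123, 124, 115, 115, 113, 113, 114, 121, 155]
127 [150, 127, 82, 79, 74, 78, 74, 73, 74, 74, 74, 75, 74, 73, 74, 73, 76, 100, 129, 150]
135 [149, 126, 126, 127, 127, 126, 128, 126, 128, 128, 127, 128, 127, 128, 126, 127, 127, 127, 129, 154]
143 [158, 126, 127, 126, 127, 128, 127, 127, 127, 128, 128, 127, 127, 127, 127, 127, 126, 126, 132, 151]
151 [145, 126, 126, 125, 125, 126, 125, 125, 126, 126, 127, 125, 126, 126, 126, 126, 125, 125, 134, 149]
159 [145, 125, 124, 125, 125, 125, 125, 124, 124, 125, 126, 126, 125, 125, 125, 126, 125, 124, 136, 151]
167 [152, 124, 124, 124, 125, 125, 124, 124, 124, 124, 125, 124, 125, 123, 12
[... 272 characters left out ...]
 123, 122, 122, 121, 122, 121, 122, 121, 123, 122, 122, 122, 147, 147]
199 [146, 125, 124, 121, 121, 123, 122, 122, 122, 122, 122, 123, 124, 122, 122, 121, 122, 121, 150, 152]
207 [147, 129, 120, 122, 121, 122, 122, 121, 120, 121, 121, 122, 122, 123, 123, 123, 120, 121, 152, 152]
215 [146, 129, 122, 120, 122, 120, 121, 120, 120, 121, 122, 120, 121, 121, 120, 121, 121, 120, 150, 148]
223 [148, 133, 119, 120, 121, 121, 120, 120, 120, 120, 121, 120, 119, 120, 120, 118, 121, 120, 152, 150]
231 [145, 134, 120, 119, 119, 120, 119, 121, 121, 120, 119, 121, 122, 120, 121, 120, 121, 121, 143, 151]
239 [143, 146, 126, 121, 121, 121, 118, 120, 119, 119, 120, 119, 120, 119, 119, 119, 120, 146, 152, 147]
```

Run:
```python
from h import *
from scipy.optimize import minimize
o=np.load('w11.npy',allow_pickle=True).item();im=cv2.imread('pics/w11.png')
hsv=cv2.cvtColor(im,cv2.COLOR_BGR2HSV);m=cv2.inRange(hsv,(75,80,20),(100,255,255))
m=cv2.morphologyEx(m,cv2.MORPH_CLOSE,np.ones((3,3)));C=cam('wrist',o)
m4=cv2.resize(m,None,fx=4,fy=4,interpolation=cv2.INTER_LINEAR)>127
def box(L,W,z0,z1):return np.array([[a*L/2,b*W/2,z] for a in(1,-1) for b in(1,-1) for z in(z0,z1)])
B=[box(.118,.068,0,.011),box(.106,.056,.011,.038)]
def cost(s):
    r=np.zeros(m4.shape,np.uint8);Rz=R.from_euler('z',s[2],degrees=True).as_matrix()
    for b in B:
        p=(proj(C,b@Rz.T+[s[0],s[1],0])+.5)*4
        cv2.fillConvexPoly(r,cv2.convexHull((p*16).astype(np.int32)),1,shift=4)
    return (r!=m4).sum()/16
s=minimize(cost,[.6256,-.1359,166.5],method='Nelder-Mead',options=dict(initial_simplex=[[.6256,-.1359,166.5],[.631,-.136,166.5],[.6256,-.130,166.5],[.6256,-.1359,169]],xatol=1e-5))
Rm=R.from_quat(np.roll(o['tool_rot'],-1)).as_matrix();d=s.x[:2]-o['eef_pos'][:2]
print(s.x,s.fun,m4.sum()/16,d@Rm[:2,0],d@Rm[:2,1],np.degrees(np.arctan2(Rm[1,0],Rm[0,0])))
```

```text
[  0.6252  -0.1376 166.3716] 225.9375 8307.375 1.5845193896234363e-05 -0.0016602778018332198 166.5488119822111
```

step_hand --ticks '[[[0,-0.0017,0.035],0,1],[[0,0,0.035],0,1],[[0,0,0.035],0,1],[[0,0,0.035],0,1],[[0,0,0.023],0,1],[[0,0,0.012],0,1],[[0,0,0.0065],0,1],[[0,0,0],0,1],[[0,0,0],0,1]]'

```text
t: 26.3
eef_pos: [0.6267, -0.138, 0.0169]
tool_rot: [0.001, 0.118, 0.993, -0.0]
contact_force: [0.4, -0.8, 0.2]
gripper_width: 1.001
grasp_force: 0.0
```

step_hand --ticks '[[[0,0,0],0,0.5],[[0,0,0],0,0.5],[[0,0,0],0,0.5],[[0,0,0],0,0.5],[[0,0,0],0,0.5],[[0,0,0],0,0.5]]' --squeeze 40

```text
t: 26.9
eef_pos: [0.6266, -0.1379, 0.017]
tool_rot: [0.001, 0.119, 0.993, 0.0]
contact_force: [-1.1, 0.7, 5.9]
gripper_width: 0.644
grasp_force: 43.3
```

step_hand --ticks '[[[0,0,-0.01],0,0.5],[[0,0,-0.02],0,0.5],[[0,0,-0.03],0,0.5],[[0,0,-0.03],0,0.5],[[0,0,-0.03],0,0.5],[[0,0,-0.02],0,0.5],[[0,0,-0.01],0,0.5],[[0,0,0],0,0.5]]'

```text
t: 27.7
eef_pos: [0.6265, -0.1379, 0.1673]
tool_rot: [0.001, 0.119, 0.993, 0.0]
contact_force: [-0.5, 0.0, -1.2]
gripper_width: 0.645
grasp_force: 42.6
```

Run:
```python
from h import *
o=np.load('w10.npy',allow_pickle=True).item();C=cam('wrist',o);im=cv2.imread('pics/w10.png')
hsv=cv2.cvtColor(im,cv2.COLOR_BGR2HSV)
y=cv2.inRange(hsv,(20,120,60),(35,255,255));pts=np.argwhere(y>0)[:,::-1].astype(float)
pts=pts[(abs(pts[:,0]-283)<40)&(abs(pts[:,1]-191)<60)]
g=np.array([ray(C,p,.065)[:2] for p in pts]);print('tips',(cv2.minAreaRect((g*1e4).astype(np.float32))))
# flange edges vs mat: row/col profiles
V=cv2.GaussianBlur(im[...,2],(3,3),0)
for r in(140,170,200,225): print(r,V[r,238:260].tolist(),V[r,306:328].tolist())
print(V[104:136,283].tolist()); print(V[236:258,283].tolist())
```

```text
tips ((4288.60107421875, 3258.746826171875), (788.5858154296875, 335.10650634765625), 5.833941459655762)
140 [137, 137, 131, 109, 78, 58, 53, 53, 53, 56, 75, 111, 139, 147, 148, 148, 148, 148, 148, 148, 148, 148] [148, 147, 148, 148, 148, 148, 148, 147, 147, 147, 142, 124, 94, 68, 56, 55, 71, 107, 135, 142, 141, 139]
170 [138, 139, 139, 131, 107, 74, 55, 51, 50, 50, 54, 74, 110, 138, 147, 148, 148, 148, 148, 148, 148, 148] [148, 148, 148, 148, 148, 148, 148, 148, 147, 144, 128, 97, 67, 53, 54, 72, 105, 130, 138, 140, 141, 142]
200 [142, 142, 143, 141, 131, 103, 70, 52, 48, 48, 49, 55, 78, 114, 140, 147, 148, 148, 148, 148, 148, 148] [148, 147, 147, 148, 148, 148, 148, 148, 145, 132, 101, 68, 52, 57, 80, 113, 136, 143, 144, 143, 142, 142]
225 [138, 137, 137, 138, 139, 130, 100, 65, 48, 47, 48, 48, 56, 82, 118, 141, 147, 147, 148, 148, 148, 148] [148, 148, 147, 147, 148, 148, 148, 147, 137, 110, 74, 53, 55, 78, 110, 132, 139, 140, 140, 141, 142, 143]
[143, 143, 143, 141, 133, 109, 75, 57, 55, 56, 56, 56, 57, 57, 56, 56, 56, 56, 56, 55, 51, 40, 35, 57, 99, 132, 145, 148, 148, 148, 148, 148]
[147, 147, 147, 147, 148, 147, 147, 147, 147, 147, 147, 146, 144, 141, 139, 140, 141, 141, 141, 141, 140, 140]
```

step_hand --ticks '[[[0.015,0.0202,0],0,0.5],[[0.021,0.0283,0],0,0.5],[[0.027,0.0364,0],0,0.5],[[0.027,0.0364,0],0,0.5],[[0.027,0.0364,0],0,0.5],[[0.027,0.0364,0],0,0.5],[[0.027,0.0364,0],0,0.5],[[0.027,0.0364,0],0,0.5],[[0.027,0.0364,0],0,0.5],[[0.027,0.0364,0],0,0.5],[[0.027,0.0364,0],0,0.5],[[0.021,0.0283,0],0,0.5],[[0,0,0],-0.1,0.5],[[0,0,0],-0.12,0.5],[[0,0,0],-0.119,0.5],[[0,0,0],0,0.5],[[0,0,0],0,0.5]]'

```text
t: 29.4
eef_pos: [0.4291, 0.3254, 0.1649]
tool_rot: [-0.001, -0.049, 0.999, -0.001]
contact_force: [0.3, -0.8, -0.3]
gripper_width: 0.643
grasp_force: 42.6
```

Run:
```python
from h import *
o=telemetry.get_obs();print(o['q']);Rm=R.from_quat(np.roll(o['tool_rot'],-1)).as_matrix()
d=np.array([.4303,.3258])-o['eef_pos'][:2];print(d@Rm[:2,0],d@Rm[:2,1],np.degrees(np.arctan2(Rm[1,0],Rm[0,0])),o['eef_pos'])
```

```text
[-1.1069  0.35    0.4234  1.9696 -0.1868  0.861   1.0849]
-0.0012507464766826776 0.00025882385137038965 -174.3916665507563 [0.4291 0.3254 0.1649]
```

step_hand --ticks '[[[-0.0005,0,0.015],0,0.5],[[0,0,0.025],0,0.5],[[0,0,0.022],0,0.5],[[0,0,0.012],0,0.5],[[0,0,0.007],0,0.5],[[0,0,0],0,0.5],[[0,0,0],0,0.5]]'

```text
t: 30.1
eef_pos: [0.4305, 0.3262, 0.0854]
tool_rot: [0.0, -0.05, 0.999, 0.0]
contact_force: [-0.3, 0.1, -0.5]
gripper_width: 0.646
grasp_force: 42.7
```

Run:
```python
from h import *
o=telemetry.get_obs();Rm=R.from_quat(np.roll(o['tool_rot'],-1)).as_matrix()
d=np.array([.4303,.3258])-o['eef_pos'][:2];print(d@Rm[:2,0],d@Rm[:2,1],o['eef_pos'],o['contact_force'])
```

```text
0.00026046299385038544 -0.0004163382277697627 [0.4305 0.3262 0.0854] [-0.2886  0.114  -0.5262]
```

step_hand --ticks '[[[0,0,0.005],0,0.5],[[0,0,0.003],0,0.5],[[0,0,0.003],0,0.5],[[0,0,0],0,0.5],[[0,0,0],0,0.5]]'

```text
t: 30.6
eef_pos: [0.4301, 0.3259, 0.0738]
tool_rot: [-0.0, -0.051, 0.999, -0.0]
contact_force: [0.3, -0.3, -0.9]
gripper_width: 0.646
grasp_force: 42.7
```

step_hand --ticks '[[[0,0,0.002],0,0.5],[[0,0,0.002],0,0.5],[[0,0,0.001],0,0.5],[[0,0,0],0,0.5],[[0,0,0],0,0.5]]'

```text
t: 31.1
eef_pos: [0.4301, 0.326, 0.0688]
tool_rot: [0.0, -0.051, 0.999, -0.0]
contact_force: [0.5, -0.1, -0.5]
gripper_width: 0.645
grasp_force: 42.7
```

step_hand --ticks '[[[0,0,0.0008],0,0.5],[[0,0,0],0,0.5],[[0,0,0],0,0.5]]'

```text
t: 31.4
eef_pos: [0.4301, 0.326, 0.068]
tool_rot: [0.0, -0.051, 0.999, 0.0]
contact_force: [0.3, -0.7, -0.6]
gripper_width: 0.647
grasp_force: 42.7
```

step_hand --ticks '[[[0,0,0],0,0.7],[[0,0,0],0,0.82],[[0,0,0],0,0.9],[[0,0,0],0,0.9],[[0,0,0],0,0.9],[[0,0,-0.01],0,0.9],[[0,0,-0.02],0,0.9],[[0,0,-0.03],0,1],[[0,0,-0.03],0,1],[[0,0,-0.03],0,1],[[0,0,-0.03],0,1],[[0.02,0,-0.03],0,1],[[0,0,0],0,1],[[0,0,0],0,1]]'

```text
t: 32.8
eef_pos: [0.4101, 0.3242, 0.249]
tool_rot: [0.001, -0.051, 0.999, 0.001]
contact_force: [0.3, 0.0, 0.0]
gripper_width: 1.003
grasp_force: 0.0
```

Run:
```python
from h import *
o=telemetry.get_obs();print(o['eef_pos'])
im=camrig.read_camera("wrist");np.save('w12.npy',o,allow_pickle=True);cv2.imwrite('pics/w12.png',im)
s=camrig.read_camera("scene");d=camrig.read_camera("side")
cv2.imwrite("pics/fin.png",np.hstack([cv2.resize(im[70:280,200:370],(400,494),interpolation=2),cv2.resize(cv2.vconcat([s[240:330,380:490],d[130:220,115:225]]),(302,494),interpolation=2)]))
```

```text
[0.4101 0.3242 0.249 ]
```

View pics/fin.png

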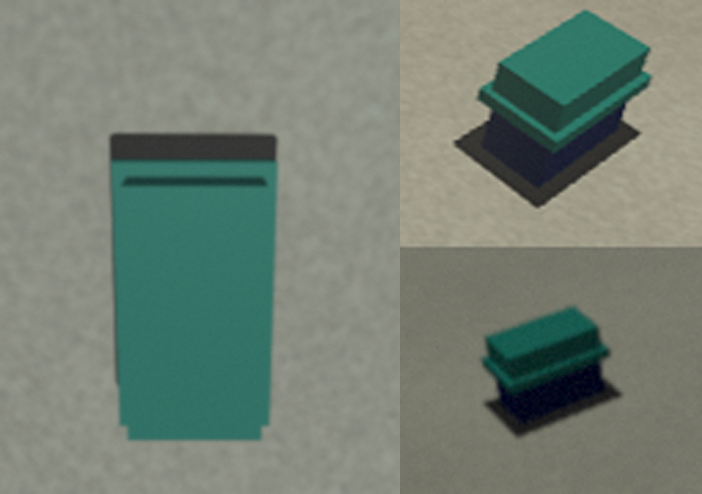

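The stack looks level and square: the teal lid covers the rack's flange, and the navy tub sits on the mat with its margin showing. Handing in.

```bash
python3 -c "
from station import bot, camrig, job, telemetry
print(job.hand_in())"
```

```text
the job is handed in; nothing more can be done
None
```

The job is done and handed in at about 33 s, in the order asked: the spent rack is flat in the tray, the tub upright on the mat (about 2 mm off centre), and the full rack and lid measured as fully seated; the handing-in returned no verdict.

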